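Hang the rectangular basket on the spring-balanced draining arm

ROBOT

A 6-joint arm with a two-finger parallel gripper is mounted at the origin on a cart in front of the work surface, level with it; the furniture and walls round the work are solid. World frame = base frame: x ahead of the robot, y to its left, z up, the work surface at z = 0. Lengths are in m, angles in rad, forces in N, time in s.
With the tool pointing down it reaches from about 0.25 to 0.775 m from the base axis. Payload 4 kg.
Tool frame: the origin (TCP) lies where the fingers leave the gripper's body, on its centre line; the fingertips stand 97 mm ahead of it and the grasp point (between the pads) lies 78 mm ahead of it; z points along the fingers, x is the direction in which the jaws open and shut, and the axes are right-handed (so a half turn about z gives the same grasp; the last joint's range is limited). The gripper opens to 94 mm and grips with 3 to 60 N. Pads are 16 mm wide; open, the fingers measure 119 mm over their backs; the gripper's body (75 mm by 177 mm) begins 78 mm behind the grasp point.
Start: joints at [-1.304, 0.087, 1.371, -0, 1.684, -0.103], TCP at [0.199, -0.513, 0.303] pointing down, gripper open.
Joint ranges: [-3.1, 3.1], [-0.76, 2.03], [0.27, 2.55], [-1.08, 4.22], [0.17, 2.65], [-2.57, 2.57]. Speed limits (rad/s): [2.79, 2.79, 3.14, 3.14, 3.14, 3.14].

INTERFACE

Orientations are given as [roll, pitch, yaw] about the fixed x, y, z axes, in that order (R = Rz(yaw) Ry(pitch) Rx(roll)).
In Python, from bench import * gives the robot as it stands.
- The arm moves only by the tool jog_arm, never from a script. Its argument "moves" is a list of rows, each a list of 7 numbers: the turn, a rotation vector about the world's x, y, z in rad, then the shift along the world's x, y, z in mm, then the finger opening in mm, from 0 to 94. In form: [[rx, ry, rz, tx, ty, tz, fingers], ...]. A call has 1 to 12 rows; each row shifts and turns the commanded pose from where the row before left it; what a row does not reach is not made up. A row lasts 1/8 s, in which the tool goes at most 62.5 mm and 10.7 degrees, less where a joint would pass 70% of its speed; a pose out of reach is approached as far as the arm can. A call is refused whole if a number of a shift passes 62.5 or a number of a turn 0.188, either way. A call with a gripper value outside its range is refused whole. The fingers move at their own pace and stop on an object; the grip force is fixed at half the most. Time passes only in rows, so rows that do not move let the fingers close. It gives the time, the measured TCP pose, the force and the opening at its end, in the units of the state.
- get_obs(): the state, without advancing time (a new reading comes with each control period).
- snapshot(name): name is "scene" or "top" or "wrist"; returns the picture (480x640x3 uint8, red, green, blue); there is no depth.
- get_calibration(name): a dict with "camera_matrix" (3x3 intrinsics, pixels), "R" (3x3) and "t" (3): a world point X has camera coordinates R X + t. Camera axes: x right, y down, z forward; pixel columns grow to the right and rows downward; lengths in m; the calibration is good to about 2 mm. A picture is of the moment at which its call begins: read the wrist's pose just before it. get_calibration takes no time and is no camera call; for the wrist camera it gives the pose at the moment of the call.
- close_job(): hands the job in, once; it reports no verdict.
Trained networks look in the newest picture that a camera, given by its name, has taken for a name from the list of things; names that differ only in an ending like _2 or _b are one class to them, and where a whole thing is asked for, a point or a joint stands for the part that bears it (a point fixed in the world has none). Each returns a list of dicts, best first, with "conf" (0 to 1); they miss things now and then, are a little off and sometimes report something else, mostly with a low value. They report only what shows in the picture. A call takes as long as a camera call.
- look_for(label, camera): "bbox" ([left, top, right, bottom] in pixels, round what is visible of it).
The state is a dict: "time": time; "joint_positions": joint angles; "qvel": joint speeds; "joint_torque": joint torques, N m; "tool_pos": TCP position; "ee_rot": TCP orientation; "wrist_force": force on the tool from outside, world axes, zero at the start; "wrist_torque": the same for the moment, N m; "width": finger opening in m.
Only numpy, scipy, OpenCV 4.12 (cv2) and the standard library are available. Lean on these libraries where they do the work, as an engineer would, in place of code of your own. Each camera call takes 0.05 s, during which the arm holds its last target.

TASK

Hang the rectangular wire basket on the draining stand: set its bar into the hook at the end of the spring-balanced arm, square across the hook. The arm sinks under the weight, so go down with it and let go only once it carries the basket and has come to rest. Leave the round basket where it stands.

Things in the scene. Friction and masses are not known exactly. Their poses are not given: they have to be found in the camera images.
- square_basket_grip (a point): Rectangular steel wire basket of bushes, 84 x 68 x 46 mm, about 0.35 kg, standing. Point: centre of its black grip block, 22 x 22 mm, 46 tall, faces along x and y, 170 mm above the basket's underside. x = along the 84 mm side and the bar, z up. Bar: 8 mm rod along x, 84 mm between its uprights, axis 45 mm below the point; 75 mm open under it to the body's rim, 18 above to the block (10 mm stem).
- round_basket_grip (a point): The other basket, to be left alone: round empty wire body, 74 mm wide, 46 high, same kind of bar and grip block. Point: centre of its grip block, 170 mm above its underside.
- hook_seat (a point): Hook on the arm of the fixed grey draining stand, 207 mm up when empty. Point: axis of a hung bar. x = direction of the hung bar (either way round), y = along the arm to the mast 200 mm off, z up (tips 0.1 rad or so as the arm sinks). Two upturned channels, 34 mm wide over all, open on top: 10 mm at the floor, 28 at the mouth, from 20 mm below to 15 above the point; enter the bow from the arm's free end.
- swing_arm (a joint): Angle (rad) of the spring-balanced arm about its level hinge on the mast, 200 mm from the hook. 0 = empty, up against its stop; grows as the hook sinks (0.1 = 20 mm). The rectangular basket's full weight brings it to rest, well damped, at about 0.16 (0.14 to 0.18 by its weight), hook about 32 mm lower than empty. The weight on the gripper fades to nothing on the way. Lower stop 0.4.

How it is judged:
By the outcome, as a careful person would: the job done as asked, in the order asked, and still so for the second after the job is handed in, with the robot touching nothing.
It also fails if it takes over 54 s, if anything falls off the work surface, if the arm or the gripper's body presses on something with over 40 N, if the wrist force passes 120 N, or if a joint passes its speed limit or range.

## Working session

There is one attempt and no reset: what is moved stays moved. The work goes in short steps, Python scripts to look and compute and a tool call to move; the robot and the scene stay as the last step left them, time stands still between calls to the robot, and variables do not carry over. Pictures are saved under pics/ and viewed, and the job is handed in when it is done.

Besides the shell and the picture viewer there is one more tool, called after ">>>" as name(argument=value, ...) on one line, values as JSON. jog_arm: Moves the arm, as the interface text tells. Its arguments: {"type":"object","properties":{"moves":{"type":"array","items":{"type":"array","items":{"type":"number"}}}},"required":["moves"]}

```bash
mkdir -p pics; ls; python3 - <<'E'
from bench import *
import cv2
o=get_obs();print({k:np.round(v,3) if 0 else v for k,v in o.items()})
for n in("scene","top","wrist"):
    im=snapshot(n);cv2.imwrite(f"pics/{n}0.png",im[:,:,::-1])
    for l in("square_basket_grip","round_basket_grip","hook_seat","swing_arm"):
        print(n,l,[( [round(float(b)) for b in d["bbox"]],round(float(d["conf"]),2)) for d in look_for(l,n)][:3])
    c=get_calibration(n);print(c)
E
```

```text
pics
{'time': 0.0, 'joint_positions': array([-1.30410269e+00,  8.79347541e-02,  1.37224884e+00, -4.01660925e-05,
        1.68357804e+00, -1.03109040e-01]), 'qvel': array([-0.00015289,  0.00118814, -0.00018973,  0.00115962,  0.00054827,
       -0.00203499]), 'joint_torque': array([ 1.52938833e-04, -3.40173090e+01, -3.02429938e+01,  7.16533419e-02,
        3.28387355e-02, -1.61808098e-04]), 'tool_pos': array([ 0.19867999, -0.51250107,  0.30151775]), 'ee_rot': array([-3.14140912e+00,  2.16156909e-03, -1.20099793e+00]), 'wrist_force': array([ 0.317433  , -0.2503043 ,  0.20877889]), 'wrist_torque': array([ 0.00245972, -0.03227207, -0.062679  ]), 'width': 0.09410662370404338}
scene square_basket_grip [([364, 177, 407, 250], 0.68)]
scene round_basket_grip [([401, 212, 437, 286], 0.86)]
scene hook_seat [([229, 242, 344, 298], 0.82)]
scene swing_arm [([229, 248, 336, 299], 0.87), ([362, 175, 406, 250], 0.41)]
{'camera_matrix': array([[560.19887995,   0.        , 314.90408112],
       [  0.        , 560.19887995, 235.26815297],
       [  0.        ,   0.        ,   1.        ]]), 'R': array([[
[... 567 characters left out ...]
y([[ 0.01451493, -0.99985758,  0.00861019],
       [-0.99433785, -0.0153403 , -0.10515185],
       [ 0.10526895, -0.00703516, -0.9944189 ]]), 't': array([-0.00665153,  0.54635227,  1.28272215])}
wrist square_basket_grip []
wrist round_basket_grip []
wrist hook_seat []
wrist swing_arm []
{'camera_matrix': array([[345.26304791,   0.        , 318.22507096],
       [  0.        , 345.26304791, 235.85322143],
       [  0.        ,   0.        ,   1.        ]]), 'R': array([[ 3.61551343e-01, -9.32352047e-01, -5.34620171e-04],
       [-8.98699672e-01, -3.48654038e-01,  2.66043719e-01],
       [-2.48232804e-01, -9.57080012e-02, -9.63960815e-01]]), 't': array([-0.5491874 , -0.02664329,  0.39230533])}
```

```bash
python3 - <<'E'
import cv2
for n,(a,b,c,d) in {"scene":(200,140,460,335),"top":(190,170,490,320)}.items():
    im=cv2.imread(f"pics/{n}0.png")[b:d,a:c]
    cv2.imwrite(f"pics/{n}0c.png",cv2.resize(im,None,fx=800/(c-a),fy=800/(c-a),interpolation=cv2.INTER_CUBIC)[:600])
E
```

```text
(no output)
```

View pics/scene0.png

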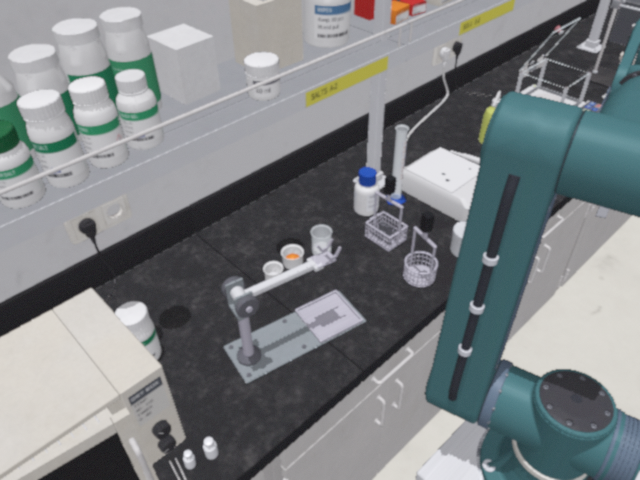

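View pics/top0.png

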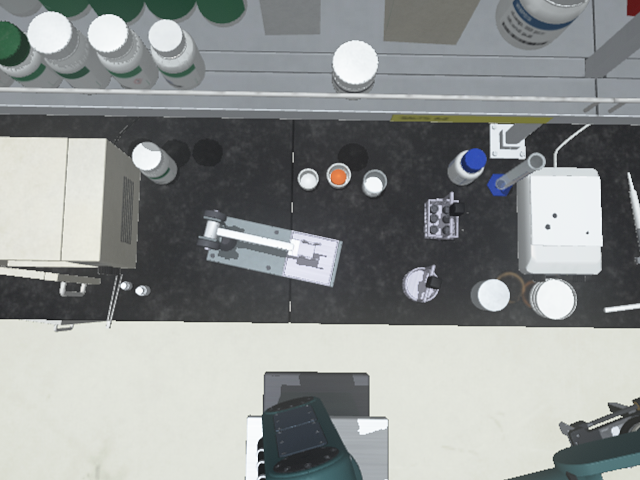

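```bash
ls pics
```

```text
scene0.png
scene0c.png
top0.png
top0c.png
wrist0.png
```

View pics/scene0c.png

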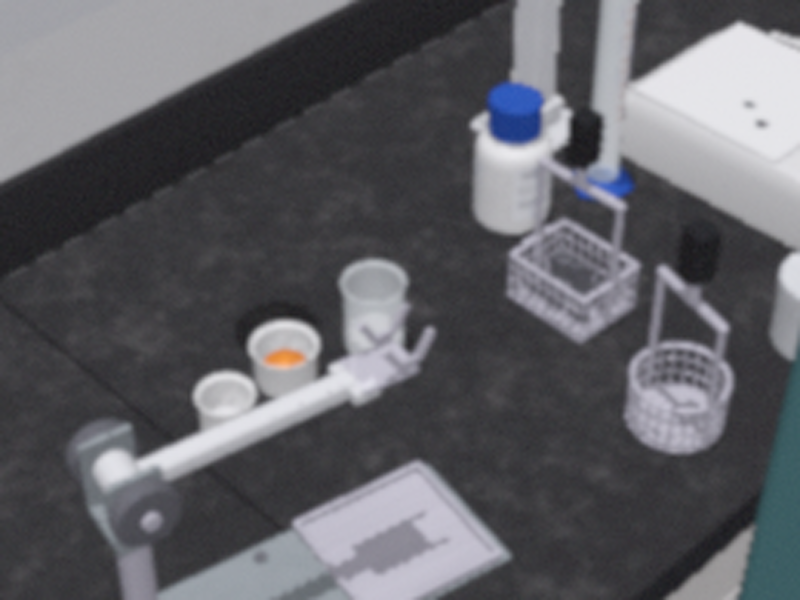

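View pics/top0c.png

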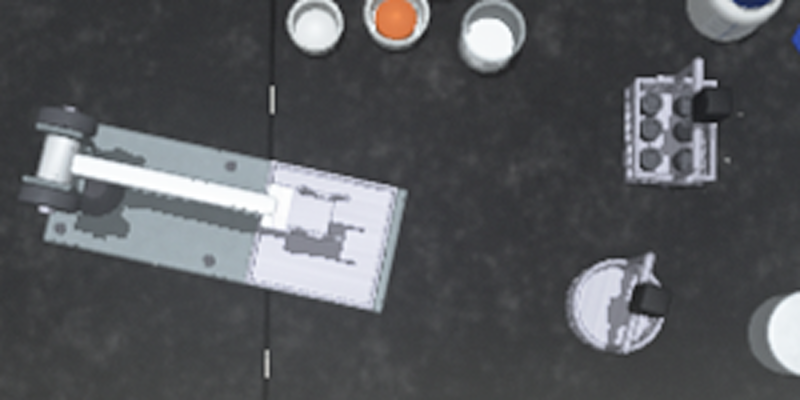

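```bash
cat > h.py <<'E'
from bench import *
import numpy as np, cv2
def P(c):
    return c["camera_matrix"]@np.c_[c["R"],c["t"]]
def tri(pts):  # list of (calib,(u,v))
    A=[]
    for c,(u,v) in pts:
        p=P(c);A+= [u*p[2]-p[0],v*p[2]-p[1]]
    A=np.array(A);X=np.linalg.svd(A)[2][-1];X=X[:3]/X[3]
    e=[np.round(proj(c,X)-np.array(q),1) for c,q in pts]
    return X,e
def proj(c,X):
    x=P(c)@np.r_[X,1];return x[:2]/x[2]
def onz(c,uv,z):
    d=c["R"].T@np.linalg.inv(c["camera_matrix"])@np.r_[uv,1];o=-c["R"].T@c["t"]
    return o+d*(z-o[2])/d[2]
def S(x,y):return (200+x*260/800,140+y*260/800)
def T(x,y):return (190+x*.375,170+y*.375)
E
python3 - <<'E'
from h import *
s,t=get_calibration("scene"),get_calibration("top")
for n,a,b in [("sq",S(585,138),T(712,104)),("rd",S(699,250),T(650,298)),("sq bar end",S(545,165),T(698,62)),
  ("rd bar end",S(660,272),T(649,255)),("arm hinge ctr",S(110,475),T(57,160)),("hook far prong tip +x",S(368,330),T(300,189)),("armend",S(345,385),T(268,205))]:
    X,e=tri([(s,a),(t,b)]);print(n,X.round(3),[list(x) for x in e])
# base corners of plate
print([onz(t,T(*p),0.01).round(3) for p in [(405,188),(380,310),(98,124),(45,240),(272,160),(248,283)]])
# basket rim corners z .046
print([onz(t,T(*p),0.048).round(3) for p in [(630,80),(628,182),(712,182)]])
E
```

```text
sq [ 0.602 -0.28   0.166] [[np.float64(-0.1), np.float64(-0.0)], [np.float64(0.1), np.float64(0.1)]]
rd [ 0.452 -0.23   0.169] [[np.float64(-0.2), np.float64(-0.0)], [np.float64(0.1), np.float64(0.2)]]
sq bar end [ 0.643 -0.282  0.117] [[np.float64(-0.5), np.float64(-0.0)], [np.float64(0.4), np.float64(0.5)]]
rd bar end [ 0.488 -0.24   0.121] [[np.float64(0.1), np.float64(0.0)], [np.float64(-0.0), np.float64(-0.0)]]
arm hinge ctr [0.55  0.22  0.194] [[np.float64(2.1), np.float64(0.3)], [np.float64(-1.3), np.float64(-1.3)]]
hook far prong tip +x [0.525 0.034 0.213] [[np.float64(-1.3), np.float64(-0.1)], [np.float64(0.8), np.float64(0.9)]]
armend [0.517 0.06  0.186] [[np.float64(-0.1), np.float64(-0.0)], [np.float64(0.1), np.float64(0.1)]]
[array([ 0.55 , -0.051,  0.01 ]), array([ 0.445, -0.031,  0.01 ]), array([0.602, 0.216, 0.01 ]), array([0.5  , 0.259, 0.01 ]), array([0.573, 0.065, 0.01 ]), array([0.466, 0.083, 0.01 ])]
[array([ 0.641, -0.239,  0.048]), array([ 0.554, -0.237,  0.048]), array([ 0.555, -0.308,  0.048])]
```

```bash
python3 - <<'E'
from h import *
s,t,w=[get_calibration(n) for n in("scene","top","wrist")]
for n,a,b in [("cyl top",(404,127),(535,160)),("bottle cap top",S(515,95),(474,159)),("beaker top",S(374,272),(374,180)),("shelf rail?",(306,104),(392,117)),("post",(378,190),(505,140)),("rd white jar",(460,228),(491,290))]:
    X,e=tri([(s,a),(t,b)]);print(n,X.round(3),[np.linalg.norm(x).round(1) for x in e])
c=-w["R"].T@w["t"];o=get_obs();print(c-o["tool_pos"],"wrist fwd",w["R"][2])
from scipy.spatial.transform import Rotation as Ro
R=Ro.from_euler("xyz",o["ee_rot"]).as_matrix();print(R.T@(c-o["tool_pos"]),(R.T@w["R"].T).round(3))
E
```

```text
cyl top [ 0.687 -0.419  0.233] [np.float64(1.7), np.float64(2.1)]
bottle cap top [ 0.717 -0.327  0.128] [np.float64(0.1), np.float64(0.1)]
beaker top [ 0.678 -0.119  0.079] [np.float64(0.7), np.float64(0.7)]
shelf rail? [ 0.715 -0.115  0.402] [np.float64(0.6), np.float64(0.7)]
post [ 0.802 -0.46  -0.046] [np.float64(4.1), np.float64(4.8)]
rd white jar [ 0.443 -0.374  0.069] [np.float64(1.6), np.float64(1.7)]
[0.07320701 0.02905583 0.08222661] wrist fwd [-0.2482328  -0.095708   -0.96396082]
[-0.00061779 -0.07875979 -0.08222674] [[ 1.     0.    -0.001]
 [-0.     0.964  0.266]
 [ 0.001 -0.266  0.964]]
```

View pics/wrist0.png

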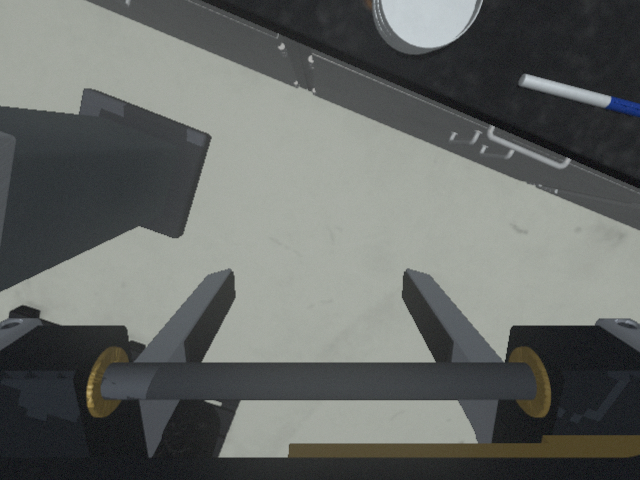

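>>> jog_arm(moves=[[0, 0, 0.15, 47, 29, 10, 94], [0, 0, 0.15, 48, 29, 10, 94], [0, 0, 0.15, 48, 29, 8, 94], [0, 0, 0.15, 48, 29, 0, 94], [0, 0, 0.15, 48, 29, 0, 94], [0, 0, 0.15, 48, 29, 0, 94], [0, 0, 0.15, 47, 29, 0, 94], [0, 0, 0.15, 47, 30, 0, 94], [0, 0, 0, 0, 0, 0, 94], [0, 0, 0, 0, 0, 0, 94]])

```text
time: 2.0
tool_pos: [0.5795, -0.28, 0.3305]
ee_rot: [3.141, 0.001, -0.002]
wrist_force: [0.6, 0.3, 0.3]
width: 0.094
```

```bash
python3 - <<'E'
from h import *
import pickle
o=get_obs();w=get_calibration("wrist");im=snapshot("wrist");pickle.dump(w,open("w1.pkl","wb"))
cv2.imwrite("pics/wrist1.png",im[:,:,::-1]);print(o["tool_pos"],o["ee_rot"],o["wrist_force"])
for X in [(0.602,-0.28,.17),(0.602,-0.28,.193),(0.45,-0.23,.193),(.51,.02,.207)]: print(proj(w,X))
for l in("square_basket_grip","round_basket_grip","hook_seat"): print(l,look_for(l,"wrist"))
E
```

```text
[ 0.57952967 -0.28003557  0.33045597] [ 3.14128153e+00  8.41877314e-04 -1.71555137e-03] [0.5906174  0.32760719 0.34851795]
[347.59367979 250.97782344]
[350.38934951 261.51153728]
[113.0305422  187.58601463]
[ 142.73781051 -428.42442777]
square_basket_grip [{'bbox': [290.5, 175.3, 398.5, 269.1], 'conf': 0.57}]
round_basket_grip [{'bbox': [100.9, 128.5, 242.9, 204.9], 'conf': 0.87}]
hook_seat []
```

View pics/wrist1.png

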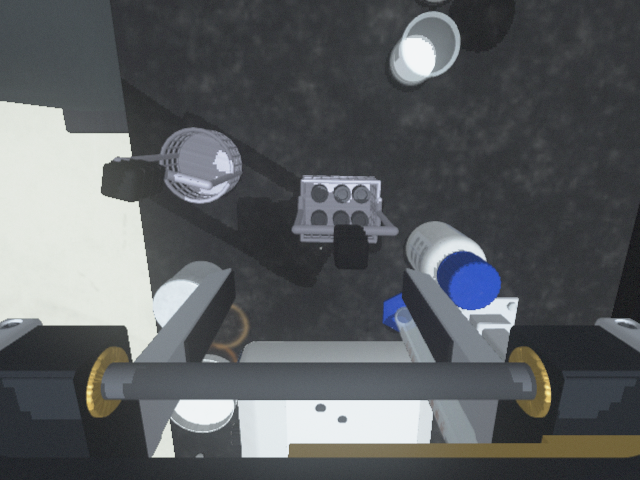

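```bash
python3 - <<'E'
from h import *
import pickle
w=pickle.load(open("w1.pkl","rb"))
im=cv2.imread("pics/wrist1.png")[160:290,270:430];cv2.imwrite("pics/wrist1c.png",cv2.resize(im,None,fx=4.6,fy=4.6,interpolation=cv2.INTER_CUBIC))
print("bar",onz(w,(293,230),.125),onz(w,(397,231),.125),"centre",proj(w,(.602,-.28,.17)))
for dx in(-.011,.011):
  for dy in (-.011,.011):
    for z in(.147,.193): print(dx,dy,z,proj(w,(.602+dx,-.28+dy,z)).round(1))
E
```

```text
bar [ 0.5586246  -0.27556373  0.125     ] [ 0.64815176 -0.27659233  0.125     ] centre [347.59367979 250.97782344]
-0.011 -0.011 0.147 [331.4 255.2]
-0.011 -0.011 0.193 [333.9 276.8]
-0.011 0.011 0.147 [331.7 228.9]
-0.011 0.011 0.193 [334.2 245.9]
0.011 -0.011 0.147 [358.6 255.1]
0.011 -0.011 0.193 [366.1 276.7]
0.011 0.011 0.147 [359.4 228.8]
0.011 0.011 0.193 [367.3 245.9]
```

View pics/wrist1c.png

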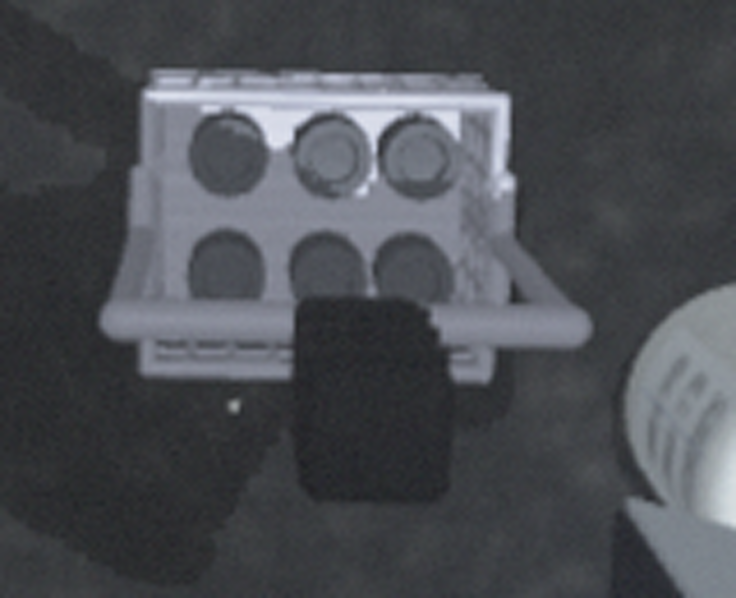

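>>> jog_arm(moves=[[0, 0, 0, 12, 2.5, 0, 94], [0, 0, 0, 11, 2, 0, 94], [0, 0, 0, 0, 0, -20, 94], [0, 0, 0, 0, 0, -20, 94], [0, 0, 0, 0, 0, -20, 94], [0, 0, 0, 0, 0, -15, 94], [0, 0, 0, 0, 0, -7, 94], [0, 0, 0, 0, 0, 0, 94]])

```text
time: 3.2
tool_pos: [0.6029, -0.2752, 0.2483]
ee_rot: [-3.141, 0.001, -0.001]
wrist_force: [0.2, 0.2, -0.5]
width: 0.094
```

```bash
python3 - <<'E'
from h import *
cv2.imwrite("pics/wrist2.png",snapshot("wrist")[:,:,::-1]);o=get_obs();print(o["tool_pos"],o["ee_rot"],o["wrist_force"])
w=get_calibration("wrist");print(proj(w,o["tool_pos"]-[0,0,.055]))
E
```

```text
[ 0.60302325 -0.27539085  0.24915942] [ 3.14124520e+00 -7.01770147e-04 -9.47270654e-04] [-0.12046857  0.12634628 -0.10408084]
[316.20060082 324.44463063]
```

View pics/wrist2.png

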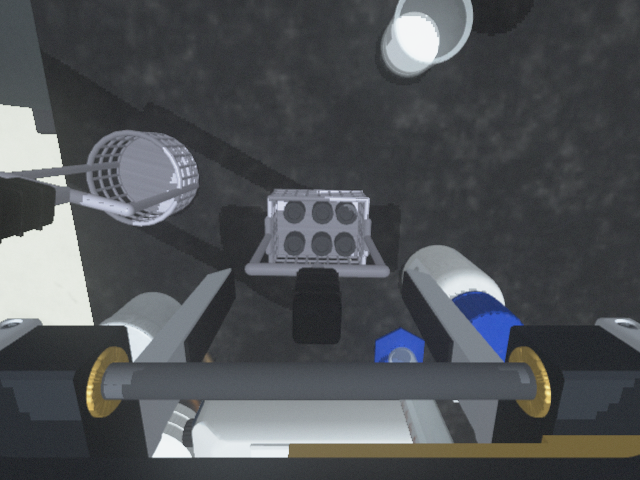

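>>> jog_arm(moves=[[0, 0, 0, 0, 0, 0, 10], [0, 0, 0, 0, 0, 0, 10], [0, 0, 0, 0, 0, 0, 10], [0, 0, 0, 0, 0, 0, 10], [0, 0, 0, 0, 0, 0, 10], [0, 0, 0, 0, 0, 0, 10]])

```text
time: 4.0
tool_pos: [0.6028, -0.2753, 0.2487]
ee_rot: [-3.142, 0.0, -0.001]
wrist_force: [0.1, -0.0, 0.2]
width: 0.0375
```

>>> jog_arm(moves=[[0, 0, 0, 0, 0, 0, 10], [0, 0, 0, 0, 0, 0, 10], [0, 0, 0, 0, 0, 0, 10], [0, 0, 0, 0, 0, 0, 10]])

```text
time: 4.5
tool_pos: [0.6027, -0.2754, 0.2486]
ee_rot: [-3.142, 0.0, -0.001]
wrist_force: [-1.1, 0.2, -0.2]
width: 0.0222
```

>>> jog_arm(moves=[[0, 0, 0, 0, 0, 10, 10], [0, 0, 0, 0, 0, 20, 10], [0, 0, 0, 0, 0, 20, 10], [0, 0, 0, -5, 0, 20, 10], [0, 0, 0, -10, 0, 20, 10], [0, 0, 0, -10, 10, 15, 10], [0, 0, 0, -5, 20, 10, 10], [0, 0, 0, -5, 25, 0, 10], [0, 0, 0, -10, 30, 0, 10], [0, 0, 0, -15, 30, 0, 10], [0, 0, 0, -15, 25, 0, 10], [0, 0, 0, -8, 15, 0, 10]])

```text
time: 6.0
tool_pos: [0.5187, -0.118, 0.3641]
ee_rot: [-3.141, -0.0, 0.001]
wrist_force: [0.4, 0.7, -2.8]
width: 0.0217
```

```bash
python3 - <<'E'
from h import *
import pickle
for n in("scene","top","wrist"):
    im=snapshot(n);cv2.imwrite(f"pics/{n}3.png",im[:,:,::-1])
    print(n,look_for("hook_seat",n))
pickle.dump(get_calibration("wrist"),open("w3.pkl","wb"))
o=get_obs();print(o["tool_pos"],o["ee_rot"],o["wrist_force"])
a=cv2.imread("pics/scene3.png")[190:380,190:450];cv2.imwrite("pics/scene3c.png",cv2.resize(a,None,fx=3,fy=3,interpolation=cv2.INTER_CUBIC))
a=cv2.imread("pics/top3.png")[180:320,190:450];cv2.imwrite("pics/top3c.png",cv2.resize(a,None,fx=3,fy=3,interpolation=cv2.INTER_CUBIC))
E
```

```text
scene [{'bbox': [231.0, 240.3, 340.3, 301.1], 'conf': 0.72}]
top [{'bbox': [201.5, 221.8, 319.5, 259.4], 'conf': 0.83}]
wrist [{'bbox': [267.3, 0.6, 337.5, 64.8], 'conf': 0.71}]
[ 0.52010915 -0.12097404  0.36345584] [ 3.14120319e+00  1.66157244e-05 -1.75383176e-03] [ 0.69221836  0.1263923  -3.02768378]
```

View pics/scene3c.png

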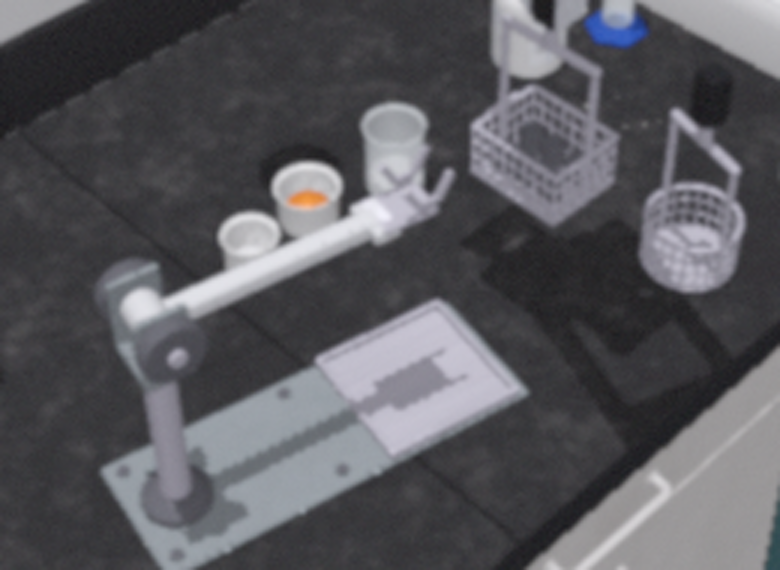

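View pics/top3c.png

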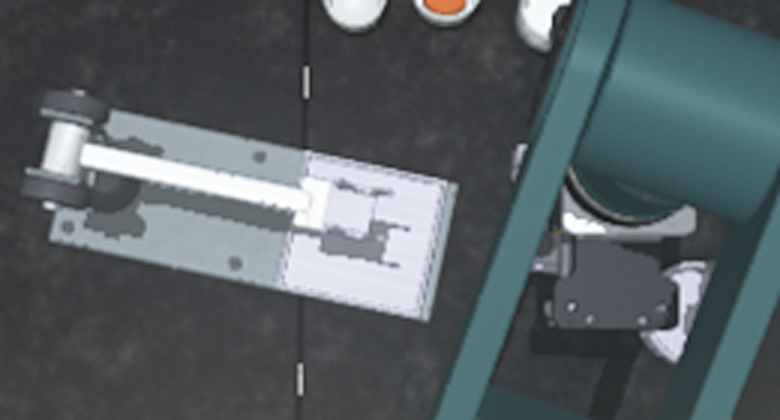

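View pics/wrist3.png

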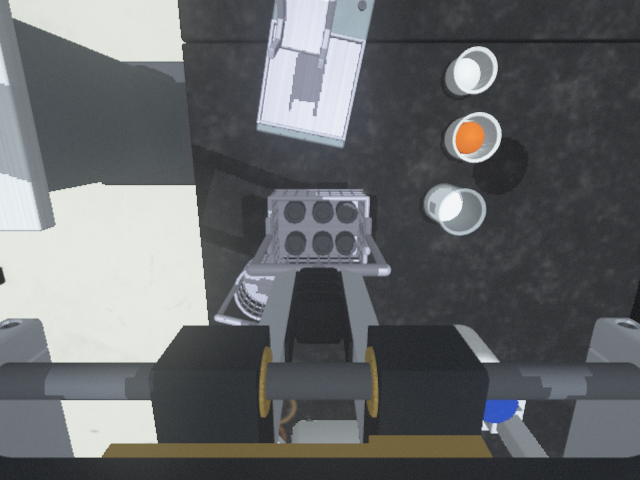

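```bash
python3 - <<'E'
import cv2
a=cv2.imread("pics/top3.png")[215:275,280:350];b=cv2.imread("pics/wrist3.png")[0:80,250:370];c=cv2.imread("pics/scene3.png")[230:280,300:350]
f=lambda a,s:cv2.resize(a,None,fx=s,fy=s,interpolation=cv2.INTER_CUBIC)
cv2.imwrite("pics/hk_t.png",f(a,10));cv2.imwrite("pics/hk_w.png",f(b,6.5));cv2.imwrite("pics/hk_s.png",f(c,12))
E
```

```text
(no output)
```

View pics/hk_t.png

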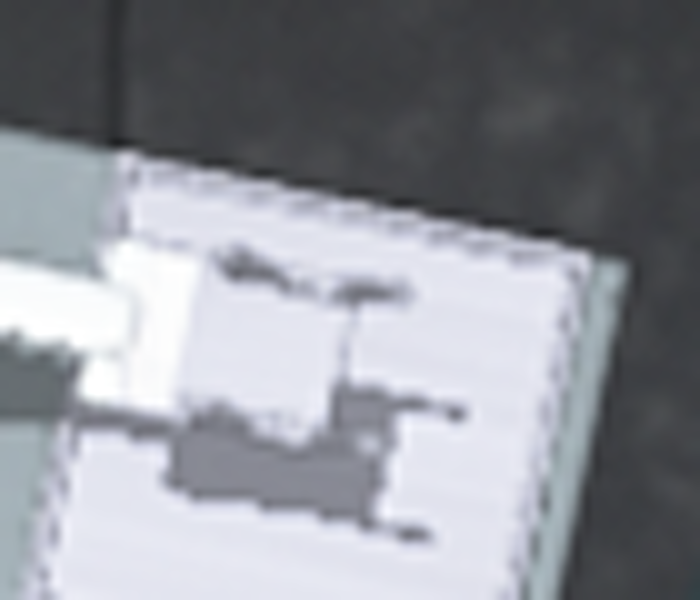

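View pics/hk_w.png

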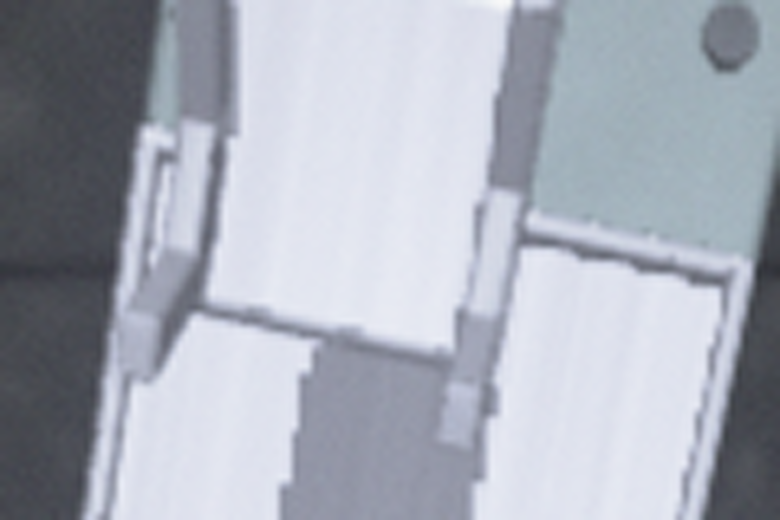

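View pics/hk_s.png

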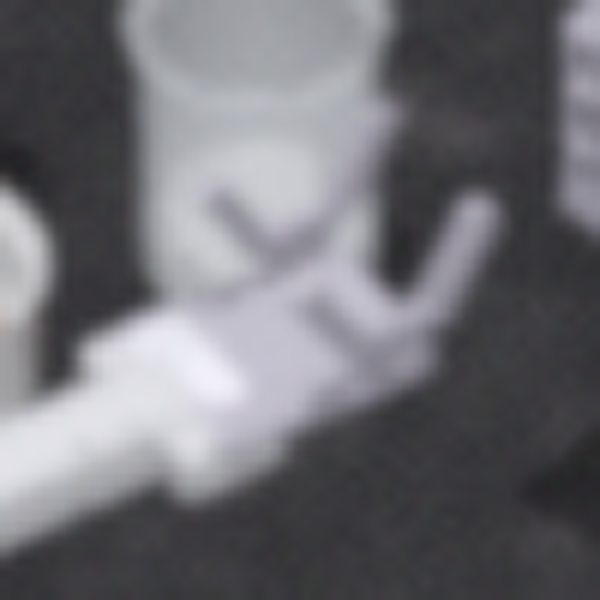

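```bash
python3 - <<'E'
from h import *
import pickle
w=pickle.load(open("w3.pkl","rb"));s,t=get_calibration("scene"),get_calibration("top")
for n,a,b in [("tip -x",(272.3,52.5),(340,246.5)),("tip +x",(320.5,63.5),(332,238.8))]:
    X,e=tri([(w,a),(s,b)]);print(n,X.round(4),e)
    print("  top px",proj(t,X), "onz w .222",onz(w,a,.222).round(4),"s",onz(s,b,.222).round(4))
# mast-side tips in scene: 
print("mast tips s",onz(s,(300+320/12,230+300/12),.222).round(4),onz(s,(300+215/12,230+195/12),.222).round(4))
for z in(.195,.203): print("floor",z,onz(w,(279.7,28.8),z).round(4),onz(w,(327.2,38.5),z).round(4))
T=lambda x,y:(190+x/3,180+y/3)
S=lambda x,y:(190+x/3,190+y/3)
# arm centreline in top at z~.2
print("arm top",onz(t,T(85,155),.2).round(4),onz(t,T(300,200),.2).round(4))
X,e=tri([(s,S(178,357)),(t,T(50,207))]);print("hub bolt",X,e)
X,e=tri([(s,S(150,312)),(t,T(64,147))]);print("hub c",X,e)
E
```

```text
tip -x [0.4919 0.0067 0.2185] [array([-3.3,  2.7]), array([-0.5, -0. ])]
  top px [316.89679515 258.57346671] onz w .222 [0.4943 0.0074 0.222 ] s [0.4884 0.0089 0.222 ]
tip +x [0.5204 0.0009 0.2175] [array([-3.7,  2.7]), array([-0.5, -0.1])]
  top px [320.10206794 244.02387094] onz w .222 [0.5226 0.0015 0.222 ] s [0.5159 0.0039 0.222 ]
mast tips s [0.4893 0.045  0.222 ] [0.5197 0.0396 0.222 ]
floor 0.195 [0.4964 0.0273 0.195 ] [0.5271 0.0216 0.195 ]
floor 0.203 [0.4972 0.0251 0.203 ] [0.5269 0.0196 0.203 ]
arm top [0.5436 0.2024 0.2   ] [0.516  0.0601 0.2   ]
hub bolt [0.50934563 0.22553451 0.19133244] [array([-0.2, -0. ]), array([0.1, 0.2])]
hub c [0.54878212 0.21671818 0.1948927 ] [array([-0.5, -0.1]), array([0.3, 0.3])]
```

```bash
python3 - <<'E'
from h import *
import pickle
w=pickle.load(open("w3.pkl","rb"))
a=cv2.imread("pics/wrist3.png")[225:300,235:405];cv2.imwrite("pics/bar3.png",cv2.resize(a,None,fx=4.7,fy=4.7,interpolation=cv2.INTER_CUBIC))
p=np.array([.5201,-.121,.3635])
for q in [(-.046,0,-.123),(0.046,0,-.123),(0,-.011,-.055),(0,.011,-.101)]: print((proj(w,p+q)-[235,225])*4.7)
E
```

```text
[ 42.96482745 209.1741546 ]
[725.56510763 207.94117774]
[382.26390944 570.32172902]
[383.42728711 188.56694647]
```

View pics/bar3.png

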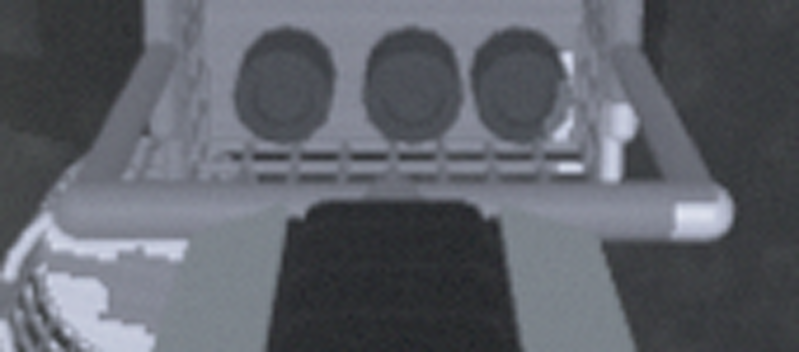

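>>> jog_arm(moves=[[0, 0, -0.06, -10, 8, 0, 10], [0, 0, -0.075, -14, 10, 0, 10], [0, 0, -0.06, -10, 8, 0, 10], [0, 0, 0, 0, 0, 0, 10], [0, 0, 0, 3, 15, 0, 10], [0, 0, 0, 4, 20, 0, 10], [0, 0, 0, 3, 15, 0, 10], [0, 0, 0, 2, 10, 0, 10], [0, 0, 0, 0, 0, 0, 10], [0, 0, 0, 0, 0, 0, 10]])

```text
time: 7.55
tool_pos: [0.4978, -0.0346, 0.3637]
ee_rot: [3.141, -0.0, -0.196]
wrist_force: [-0.6, -0.5, -3.3]
width: 0.0216
```

```bash
cat > look.py <<'E'
import sys
from h import *
import pickle
k=sys.argv[1]
pickle.dump(get_calibration("wrist"),open(f"w{k}.pkl","wb"))
f=lambda a,s:cv2.resize(a,None,fx=s,fy=s,interpolation=cv2.INTER_CUBIC)
w=snapshot("wrist")[:,:,::-1];s=snapshot("scene")[:,:,::-1]
cv2.imwrite(f"pics/wrist{k}.png",w);cv2.imwrite(f"pics/scene{k}.png",s)
cv2.imwrite(f"pics/scene{k}c.png",f(s[170:320,230:420],4))
o=get_obs();print(o["time"],o["tool_pos"],o["ee_rot"],o["wrist_force"],o["width"])
p=o["tool_pos"];
E
python3 look.py 4
```

```text
7.65 [ 0.49774259 -0.03475997  0.36371281] [ 3.14127339e+00 -1.33230105e-04 -1.96672045e-01] [ 0.29932449  1.16590596 -2.38509328] 0.0218504140724473
```

View pics/scene4c.png

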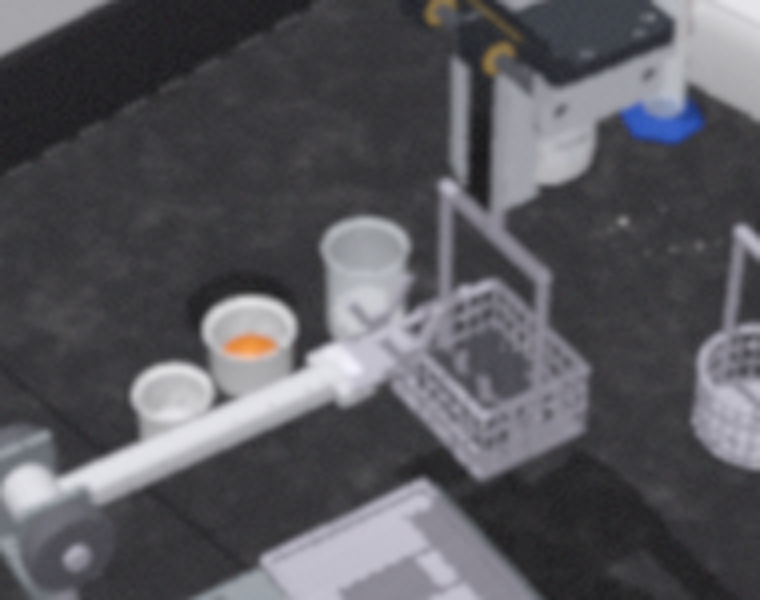

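View pics/wrist4.png

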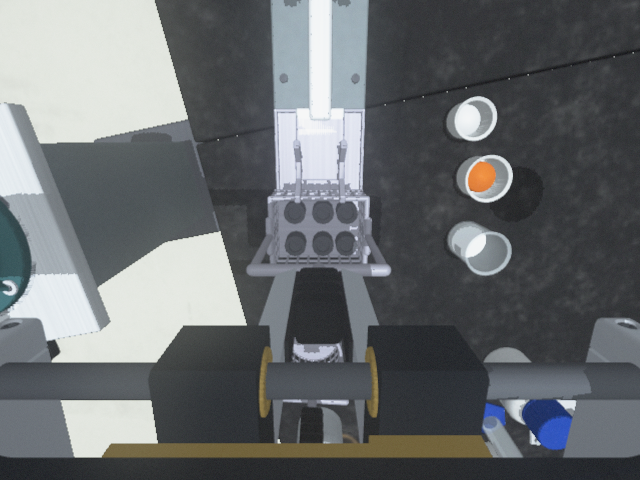

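```bash
python3 - <<'E'
import cv2
a=cv2.imread("pics/wrist4.png")[100:220,260:380];cv2.imwrite("pics/w4c.png",cv2.resize(a,None,fx=5,fy=5,interpolation=cv2.INTER_CUBIC))
E
```

```text
(no output)
```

View pics/w4c.png

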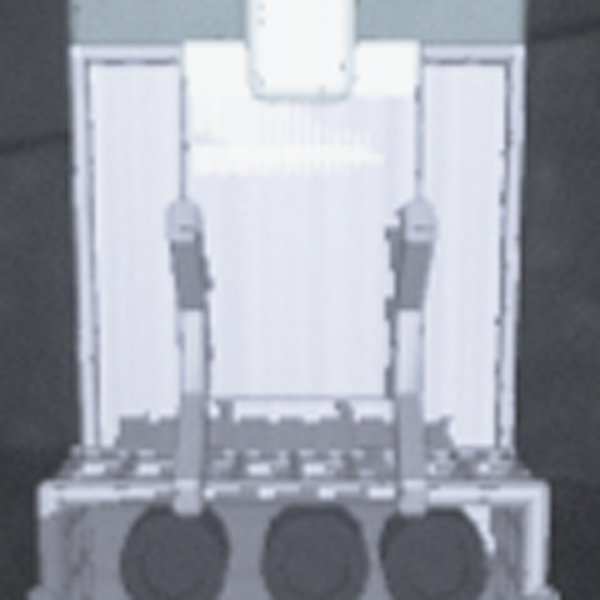

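```bash
python3 - <<'E'
from h import *
import pickle
w=pickle.load(open("w4.pkl","rb"));d=np.array([.195,.981,0]);d/=np.linalg.norm(d)
p=np.array([.4977,-.0347,.3637])
for n,v,z in [("free tip",199.4,.222),("mast tip",144,.222),("floor near",100+393/5,.203),("floor far",162,.203),("floor near",100+393/5,.195),("floor far",162,.195)]:
    X=onz(w,(320.2,v),z);print(n,X.round(4),"along from tcp",((X-p)@d).round(4),"lat",((X-p)@[d[1],-d[0],0]).round(4))
print(onz(w,(260+188/5,199.4),.222)-onz(w,(260+413/5,199.4),.222), onz(w,(260+203/5,166),.203)-onz(w,(260+398/5,166),.203))
E
```

```text
free tip [0.5079 0.0059 0.222 ] along from tcp 0.0418 lat 0.0021
mast tip [0.5146 0.0403 0.222 ] along from tcp 0.0768 lat 0.002
floor near [0.5102 0.0172 0.203 ] along from tcp 0.0533 lat 0.0022
floor far [0.5124 0.0283 0.203 ] along from tcp 0.0646 lat 0.0021
floor near [0.5101 0.0163 0.195 ] along from tcp 0.0525 lat 0.0022
floor far [0.5124 0.0278 0.195 ] along from tcp 0.0642 lat 0.0022
[-0.02884777  0.00573225  0.        ] [-0.02643679  0.0052515   0.        ]
```

>>> jog_arm(moves=[[0, 0, 0, 1.7, 8.8, 0, 10], [0, 0, 0, 3, 15, 0, 10], [0, 0, 0, 3, 15, 0, 10], [0, 0, 0, 2, 10, 0, 10], [0, 0, 0, 1.5, 7, 0, 10], [0, 0, 0, 0.5, 3, 0, 10], [0, 0, 0, 0, 0, 0, 10], [0, 0, 0, 0, 0, -8, 10], [0, 0, 0, 0, 0, -7, 10], [0, 0, 0, 0, 0, 0, 10]])

```text
time: 8.9
tool_pos: [0.5091, 0.0243, 0.3473]
ee_rot: [3.141, 0.002, -0.196]
wrist_force: [0.3, -0.5, -4.4]
width: 0.0219
```

```bash
python3 look.py 5; python3 - <<'E'
import cv2
a=cv2.imread("pics/wrist5.png")[220:310,240:400];cv2.imwrite("pics/w5c.png",cv2.resize(a,None,fx=5,fy=5,interpolation=cv2.INTER_CUBIC))
E
```

```text
9.0 [0.50941287 0.02431646 0.34843644] [ 3.14151600e+00  3.76206905e-04 -1.96312114e-01] [-0.24285434 -0.89562259 -3.49288598] 0.022141091325221452
```

View pics/scene5c.png

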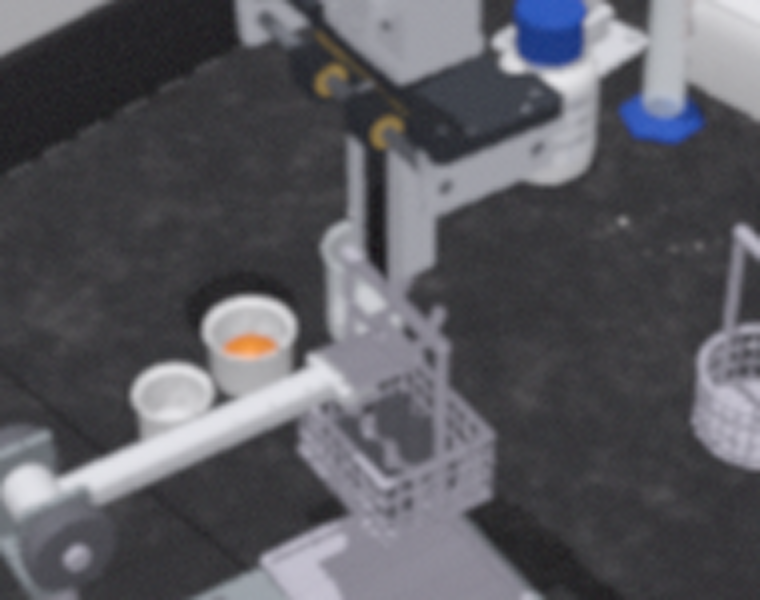

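View pics/w5c.png

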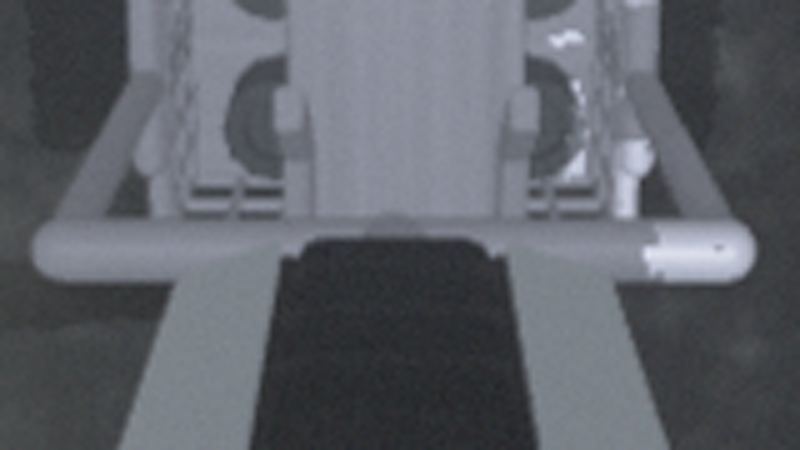

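```bash
python3 - <<'E'
from h import *
import pickle
w=pickle.load(open("w5.pkl","rb"));d=np.array([.195,.981,0]);d/=np.linalg.norm(d)
p=get_obs()["tool_pos"]
for a in (.012,.014,.0175): print(a,proj(w,np.r_[(p+a*d)[:2],.222]),"bar",proj(w,np.r_[p[:2],p[2]-.123]))
print(onz(w,(240+406/5,239),.222), )
E
```

```text
0.012 [318.11920794 250.16964883] bar [318.1109593  269.97415796]
0.014 [318.1186511  247.14135613] bar [318.1109593  269.97415796]
0.0175 [318.11767004 241.80595904] bar [318.1109593  269.97415796]
[0.51507171 0.0428993  0.222     ]
```

>>> jog_arm(moves=[[0, 0, 0, 0.2, 1, -3, 10], [0, 0, 0, 0, 0, -5, 10], [0, 0, 0, 0, 0, -5, 10], [0, 0, 0, 0, 0, -5, 10], [0, 0, 0, 0, 0, -3, 10], [0, 0, 0, 0, 0, -2, 10], [0, 0, 0, 0, 0, -2, 10], [0, 0, 0, 0, 0, -2, 10]])

```text
time: 10.0
tool_pos: [0.5097, 0.0254, 0.3219]
ee_rot: [3.141, -0.001, -0.196]
wrist_force: [-0.8, -0.3, -1.9]
width: 0.0221
```

```bash
python3 look.py 6; python3 - <<'E'
import cv2
a=cv2.imread("pics/wrist6.png")[190:310,240:400];cv2.imwrite("pics/w6c.png",cv2.resize(a,None,fx=5,fy=5,interpolation=cv2.INTER_CUBIC))
E
```

```text
10.1 [0.50969421 0.02537479 0.32159554] [ 3.14137135e+00 -1.97393907e-04 -1.96127541e-01] [ 0.041237   -0.30029238 -1.64821353] 0.021501861688563596
```

View pics/scene6c.png

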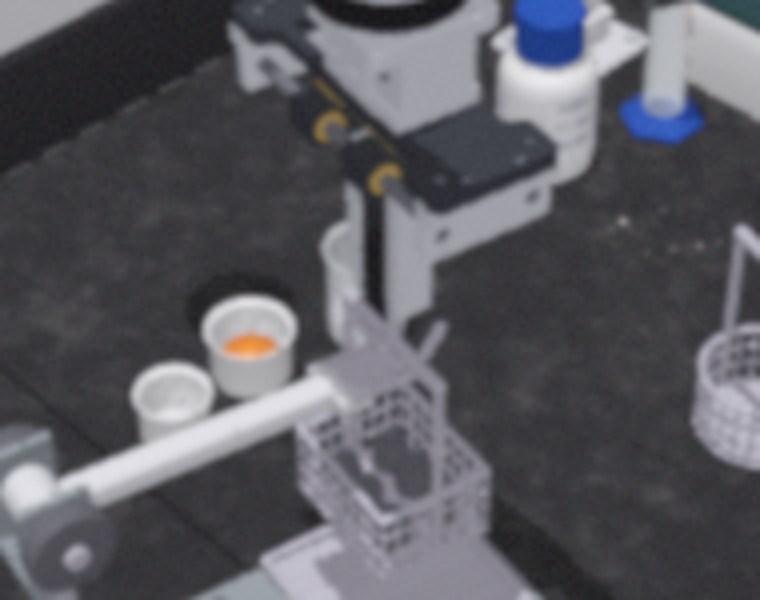

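View pics/w6c.png

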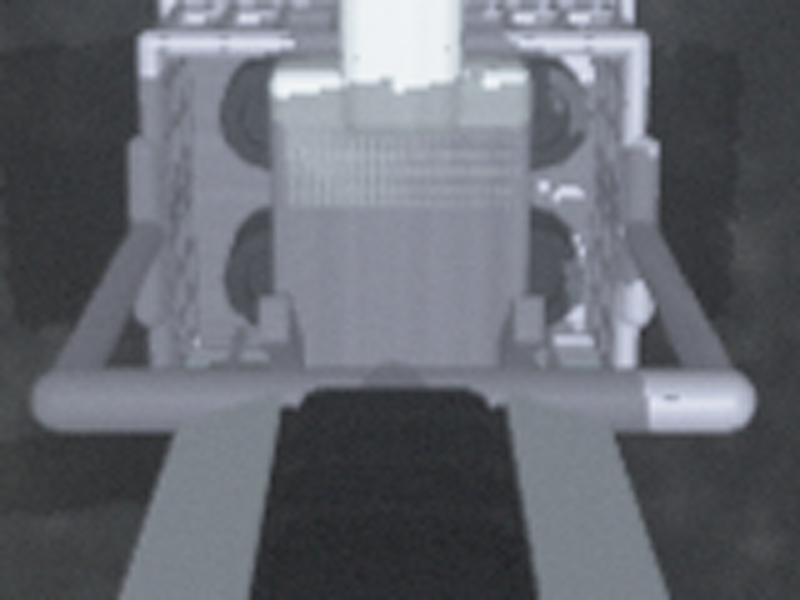

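>>> jog_arm(moves=[[0, 0, 0, 0, 0, -2, 10], [0, 0, 0, 0, 0, -2, 10], [0, 0, 0, 0, 0, -2, 10], [0, 0, 0, 0, 0, -2, 10], [0, 0, 0, 0, 0, -2, 10], [0, 0, 0, 0, 0, -2, 10], [0, 0, 0, 0, 0, -2, 10], [0, 0, 0, 0, 0, 0, 10], [0, 0, 0, 0, 0, 0, 10]])

```text
time: 11.22
tool_pos: [0.5098, 0.0256, 0.3078]
ee_rot: [-3.141, -0.0, -0.196]
wrist_force: [1.2, -0.6, -0.9]
width: 0.0217
```

```bash
python3 look.py 7; python3 - <<'E'
from bench import *
import numpy as np
f=[]
for i in range(10): snapshot("top"); f.append(get_obs()["wrist_force"])
print(np.mean(f,0),np.std(f,0))
E
```

```text
11.325 [0.50976797 0.02555604 0.30786686] [-3.14129416e+00 -4.95361268e-04 -1.95934986e-01] [-0.51452622  0.29807605 -1.07092031] 0.021588695435911978
[ 0.70596846  0.02680956 -0.40228092] [0.62406039 0.56681812 0.31920604]
```

View pics/scene7c.png

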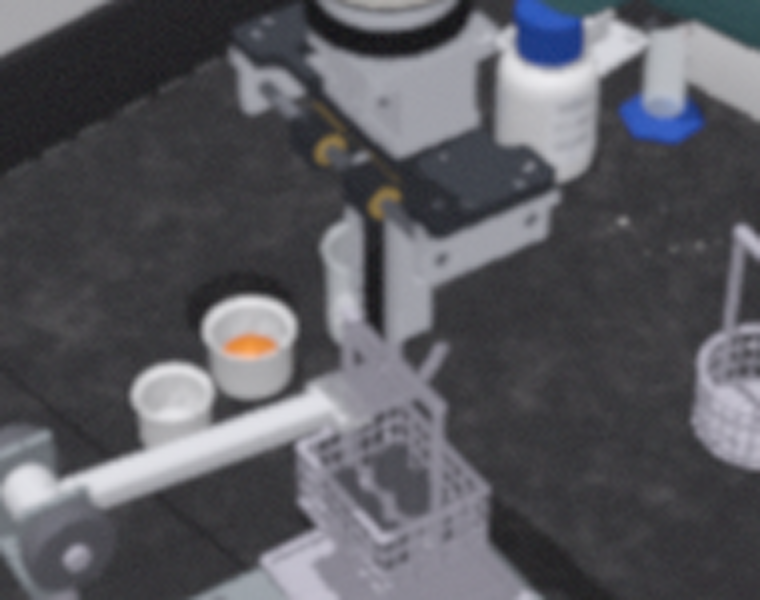

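>>> jog_arm(moves=[[0, 0, 0, 0, 0, -1, 10], [0, 0, 0, 0, 0, -1, 10], [0, 0, 0, 0, 0, -1, 10], [0, 0, 0, 0, 0, -1, 10], [0, 0, 0, 0, 0, -1, 10], [0, 0, 0, 0, 0, -1, 10], [0, 0, 0, 0, 0, -1, 10], [0, 0, 0, 0, 0, -1, 10], [0, 0, 0, 0, 0, 0, 10], [0, 0, 0, 0, 0, 0, 10], [0, 0, 0, 0, 0, 0, 10]])

```text
time: 13.2
tool_pos: [0.5096, 0.0255, 0.2997]
ee_rot: [3.142, 0.0, -0.196]
wrist_force: [0.4, 1.5, 0.1]
width: 0.0219
```

```bash
python3 look.py 8; python3 - <<'E'
from bench import *
import numpy as np
f=[]
for i in range(16): snapshot("top"); f.append(get_obs()["wrist_force"])
print(np.mean(f,0),np.std(f,0)/4)
E
python3 - <<'E'
import cv2
a=cv2.imread("pics/wrist8.png")[190:310,240:400];cv2.imwrite("pics/w8c.png",cv2.resize(a,None,fx=5,fy=5,interpolation=cv2.INTER_CUBIC))
E
```

```text
13.3 [0.50960689 0.02547196 0.29968902] [ 3.14155026e+00  1.69073701e-04 -1.96010186e-01] [0.94964099 1.89766574 0.86774719] 0.02186592208974773
[-0.31841174  1.09955502  0.10499335] [0.09470342 0.13860409 0.09680625]
```

View pics/scene8c.png

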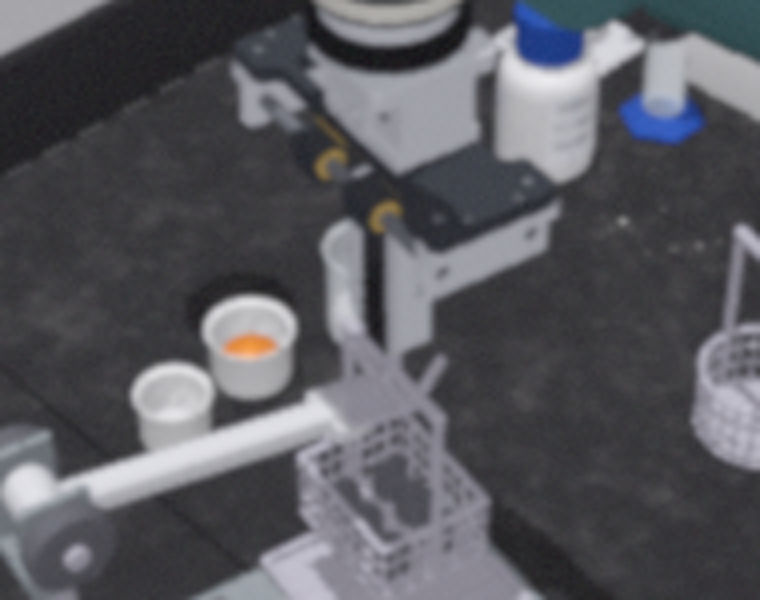

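View pics/w8c.png

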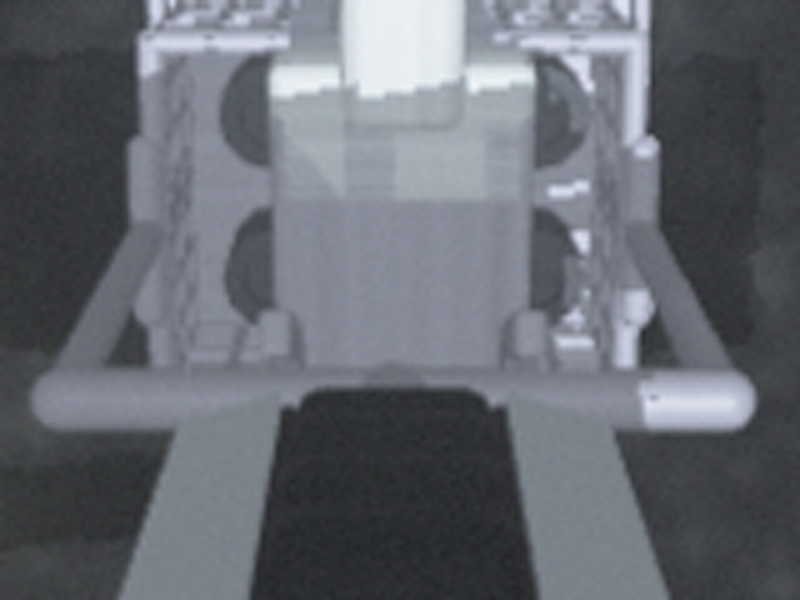

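>>> jog_arm(moves=[[0, 0, 0, 0.2, 1, 0, 10], [0, 0, 0, 0, 0, 0, 10], [0, 0, 0, 0, 0, 0, 10], [0, 0, 0, 0, 0, 0, 10]])

```text
time: 14.6
tool_pos: [0.5099, 0.0261, 0.2997]
ee_rot: [3.141, -0.0, -0.196]
wrist_force: [-0.9, -1.4, -0.7]
width: 0.0218
```

```bash
python3 - <<'E'
from bench import *
import numpy as np
f=[]
for i in range(16): snapshot("top"); f.append(get_obs()["wrist_force"])
o=get_obs();print(o["time"],o["tool_pos"],np.mean(f,0),np.std(f,0)/4)
E
```

```text
15.4 [0.50990983 0.02633374 0.29972986] [-0.70966563 -2.99333634 -0.42177461] [0.10307181 0.12708459 0.10124494]
```

>>> jog_arm(moves=[[0, 0, 0, -0.1, -0.7, -0.5, 10], [0, 0, 0, 0, 0, 0, 10], [0, 0, 0, 0, 0, 0, 10], [0, 0, 0, 0, 0, 0, 10]])

```text
time: 15.9
tool_pos: [0.5099, 0.0261, 0.2993]
ee_rot: [-3.141, -0.0, -0.196]
wrist_force: [0.5, -1.0, -0.3]
width: 0.0219
```

```bash
python3 - <<'E'
from bench import *
import numpy as np
f=[]
for i in range(16): snapshot("top"); f.append(get_obs()["wrist_force"])
o=get_obs();print(o["time"],o["tool_pos"],np.mean(f,0),np.std(f,0)/4)
E
```

```text
16.7 [0.50981739 0.02596956 0.29924877] [0.11487861 0.42259273 0.11699389] [0.11231438 0.20161435 0.11239265]
```

>>> jog_arm(moves=[[0, 0, 0, 0, 0, 0, 23], [0, 0, 0, 0, 0, 0, 25], [0, 0, 0, 0, 0, 0, 28], [0, 0, 0, 0, 0, 0, 35], [0, 0, 0, 0, 0, 0, 45], [0, 0, 0, 0, 0, 0, 55], [0, 0, 0, 0, 0, 0, 55], [0, 0, 0, 0, 0, 0, 55]])

```text
time: 17.7
tool_pos: [0.5098, 0.0258, 0.2992]
ee_rot: [3.142, -0.0, -0.196]
wrist_force: [-0.4, -1.3, 1.3]
width: 0.055
```

```bash
python3 look.py 9
```

```text
17.8 [0.50977804 0.02576816 0.29921027] [ 3.14157852e+00 -9.47515878e-05 -1.95970467e-01] [-0.44194142 -0.24303615  0.68146554] 0.055019753516588846
```

View pics/wrist9.png

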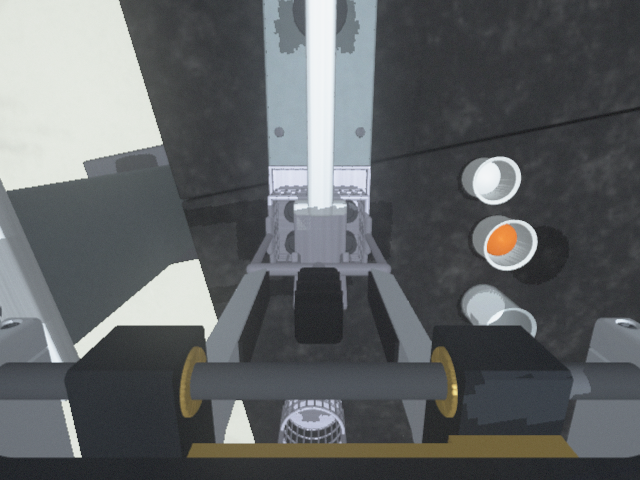

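View pics/scene9c.png

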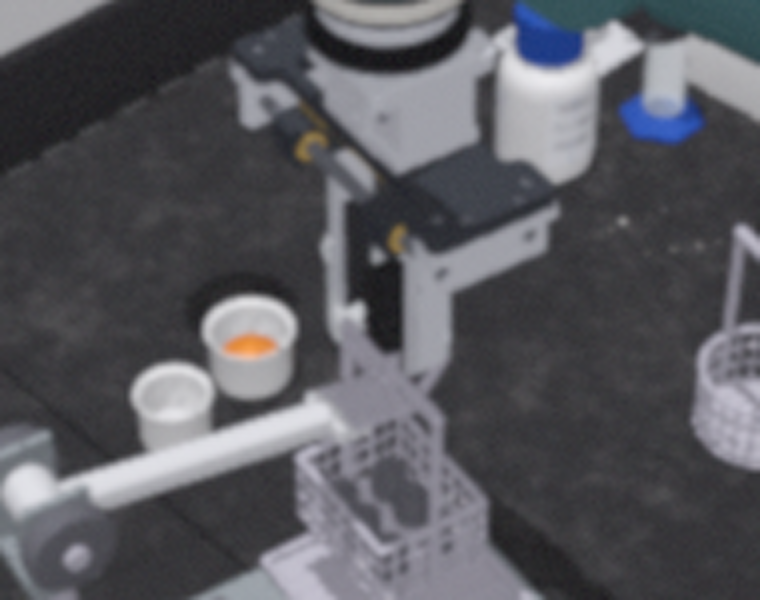

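Released; the bar is still square and barely moved. Rising straight up clear of the block.

>>> jog_arm(moves=[[0, 0, 0, 0, 0, 8, 55], [0, 0, 0, 0, 0, 15, 55], [0, 0, 0, 0, 0, 20, 55], [0, 0, 0, 0, 0, 25, 55], [0, 0, 0, 0, 0, 25, 55], [0, 0, 0, -20, 0, 15, 55], [0, 0, 0, -30, 0, 0, 55], [0, 0, 0, -30, 0, 0, 55], [0, 0, 0, -20, 0, 0, 55], [0, 0, 0, 0, 0, 0, 55], [0, 0, 0, 0, 0, 0, 55], [0, 0, 0, 0, 0, 0, 55]])

```text
time: 19.3
tool_pos: [0.4105, 0.0257, 0.4071]
ee_rot: [3.142, 0.0, -0.196]
wrist_force: [0.3, -0.7, -0.4]
width: 0.0548
```

```bash
python3 look.py 10; sleep 0; python3 -c "
from h import *
t=snapshot('top')[:,:,::-1];cv2.imwrite('pics/top10.png',t)"
```

```text
19.4 [0.41036821 0.02573081 0.406862  ] [ 3.14149859e+00  8.03944038e-04 -1.96013749e-01] [-0.60822901  0.9745173  -0.55384759] 0.05472145034561453
```

View pics/wrist10.png

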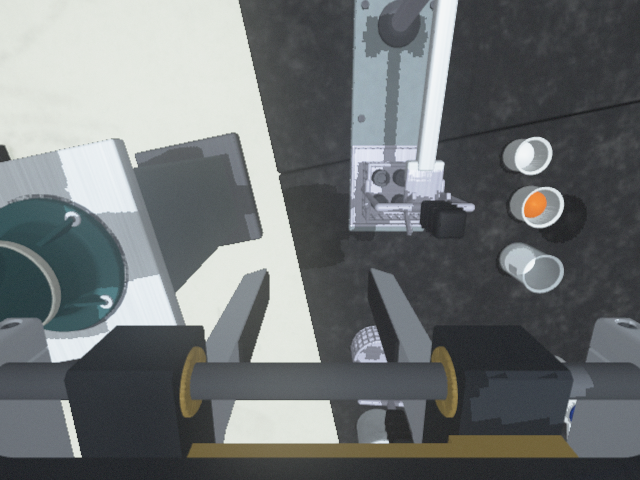

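View pics/scene10c.png

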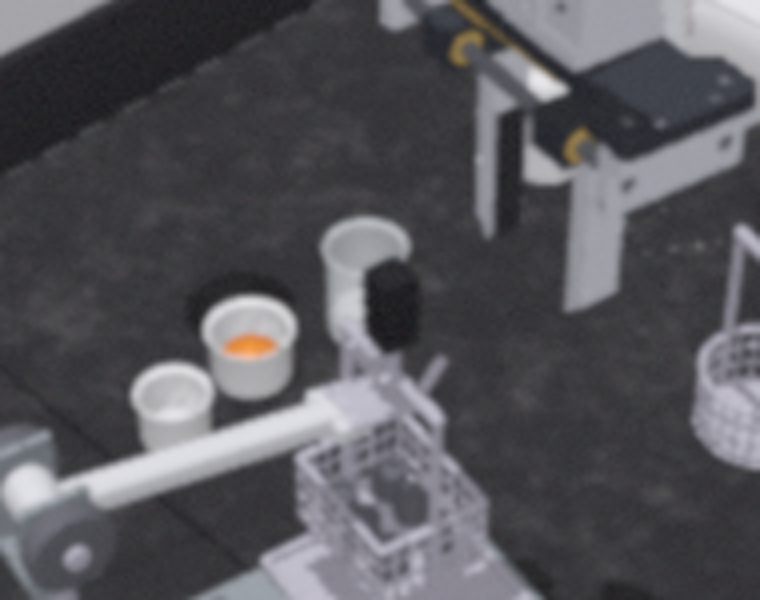

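View pics/top10.png

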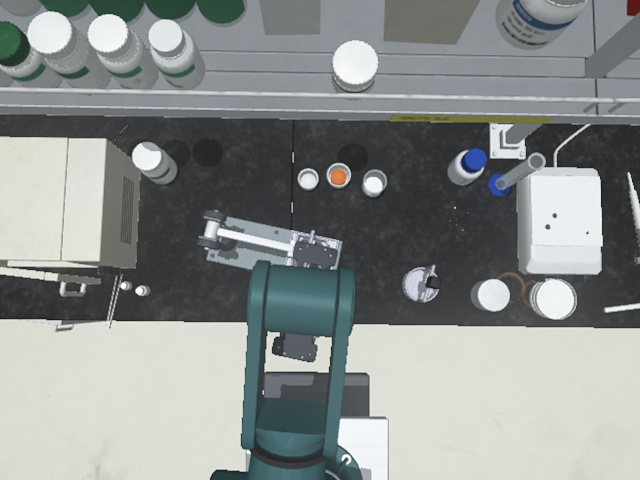

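```bash
python3 - <<'E'
from h import *
s=cv2.imread("pics/scene10.png").astype(int)
for i in range(8): b=snapshot("scene")[:,:,::-1]
print("max diff in basket area",np.abs(cv2.blur(b.astype(float)-s,(5,5)))[200:320,290:360].max())
o=get_obs();print(o["time"])
print("block expected if held pose",proj(get_calibration("scene"),(.5098,.0258,.2212)))
close_job()
E
```

```text
max diff in basket area 10.08
19.85
block expected if held pose [326.35623634 245.65380673]
the job is handed in; nothing more can be done
```

The rectangular basket hangs on the stand with its bar in both hook channels. I gripped it by the block and brought it in from the arm's free end, square to the hook. The hook then sank about 30 mm under it. I opened the fingers only once the vertical force on the gripper had faded to about 0.1 N.

- **At rest after release:** After I lifted clear, the basket stayed put. Its block shows at pixel (328, 246) in the scene camera, against (326, 246) expected from where I let go. Over the last 0.4 s I saw no visible motion, only a small brightness difference between pictures that I took for noise.
- **Round basket:** It stands where it was in the last top picture.
- **Time and contact:** I handed in at 19.85 s with the gripper clear of everything. No wrist force I read passed about 5 N.

**Disagreements:**
- The cameras differed by 6–7 mm on the hook's position across the arm, so I went by the wrist camera's view of bar and hook together.
- While the bar was seated, a sideways force of up to 3 N showed. I centred it to about 0.4 N before letting go.

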